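# Clamp the dosing barrel and draw its sprung plunger to the mark

## Robot

A 7-joint arm with a two-finger parallel gripper is mounted at the origin on the work surface. World frame = base frame: x ahead of the robot, y to its left, z up, the work surface at z = 0. Lengths are in m, angles in rad, forces in N, time in s.
With the tool pointing down it reaches from about 0.4 to 0.85 m from the base axis. Payload 10.4 kg.
Tool frame: the origin (TCP) lies between the finger pads; the fingertips stand ahead of it and the grasp point (between the pads) lies 3 mm ahead of it (r.tips_ahead is the z of the fingertips in the tool frame, in m); z points along the fingers, y is the line along which they close (so a half turn about z gives the same grasp; the last joint's range is limited). The gripper opens to 87 mm and grips with 3 to 60 N. Pads are 19 mm wide; open, the fingers measure 117 mm over their backs; the gripper's body (75 mm by 190 mm) begins 51 mm behind the grasp point.
Start: joints at [-1.283, 0.332, -0.065, 1.46, 0.022, 1.35, -0.088], TCP at [0.191, 0.595, 0.245] pointing down, gripper open.
Joint ranges: [-2.6, 2.6], [-0.5, 2.12], [-1.47, 1.34], [0.16, 2.42], [-1.27, 4.41], [0.06, 2.06], [-2.6, 2.6]. Speed limits (rad/s): [2.22, 2.22, 2.79, 2.79, 3.14, 3.14, 3.14].

## Interface

Orientations are given as a unit quaternion [x, y, z, w].
In Python, from bench import telemetry, camera, get_calibration, r gives the robot as it stands.
- The arm moves only by the tool drive_tool, never from a script. Its argument "series" is one flat list of numbers, 7 for each row, row after row: the turn, a rotation vector about the tool's x, y, z in units of 5 degrees (1.0 is 5 degrees), then the shift along the tool's x, y, z in units of 40 mm (1.0 is 40 mm), then the opening, from -1 (shut) to 1 (fully open). A call has 1 to 10 rows; each row is the pose to reach, as a shift and turn from the pose commanded when the call began, along the tool's axes at that moment; what a row does not reach only later rows make up. A row lasts 1/12 s, in which the tool goes at most 41.7 mm and 7.16 degrees, less where a joint would pass 70% of its speed; a pose out of reach is approached as far as the arm can. A call with a gripper value outside its range is refused whole. The fingers move at their own pace and stop on an object; "grip_force" is the grip in N (left out, the last holds). Time passes only in rows, so rows that repeat a pose let the fingers close. It gives the time, the measured TCP pose, the force, the opening and the grip force at its end, in the units of the state.
- telemetry.read_state(): the state, without advancing time (a new reading comes with each control period).
- camera(name): name is "side" or "top"; returns the picture (384x512x3 uint8, red, green, blue); there is no depth.
- get_calibration(name): a dict with "fovy" (degrees; the focal length in pixels is half the picture's height over the tangent of half this angle, whatever the lens; pixels are square), "cx", "cy" (the principal point, pixels), "xyz" and "rotation" of the camera in the world. Camera axes: x right, y up, looking along -z (the intrinsics and any distortion apply to the point x, -y, -z); pixel columns grow to the right and rows downward; lengths in m; the calibration is good to about 2 mm. A picture is of the moment at which its call begins. get_calibration takes no time and is no camera call.
- r.close_job(): hands the job in; it is judged then, once.
The state is a dict: "time": time; "joint_positions": joint angles; "joint_vel": joint speeds; "joint_torque": joint torques, N m; "ee_pos": TCP position; "eef_rot": TCP orientation; "ft_force": force on the tool from outside, world axes, zero at the start; "torque": the same for the moment, N m; "width": finger opening in m; "grip_force": force on a finger pad.
Only numpy, scipy, OpenCV 4.12 (cv2) and the standard library are available. Lean on these libraries where they do the work, as an engineer would, in place of code of your own. Each camera call takes 0.05 s, during which the arm holds its last target. There are 200 camera calls.

## Task

Spring check of the dosing plunger with the orange knob: swing the red-handled clamp lever fully shut so that its fork holds down the barrel's blue flange, then pull the orange knob up against the spring until the green band on the rod is half out of the barrel's mouth (green showing, none of the red below it). Finish while gripping the knob and holding it at that mark; the barrel must stay seated upright in its socket, the lever shut, and the other things on the bench must be left where they stand.

Things in the scene. Friction and masses are not known exactly. Their poses are not given: they have to be found in the camera images.
- block: grey socket block fixed to the bench, 90 x 130 x 34 mm (x, y, z); origin at the centre of its underside, z up. In its own frame the barrel's socket (29 mm wide, 28 mm deep) is at x 0, y +10 mm, and the lever's vertical hinge at x 0, y -40 mm. It stands anywhere left or right of the middle, turned up to 0.4 rad.
- lever_hinge (a point): point on the vertical hinge axis of the clamp lever, at the height of the lever's top (50 mm above the bench)
- lever_handle (a point): middle of the lever's upright red round handle peg: 16 mm diameter, 42 mm tall (50 to 92 mm above the bench), grip at 74 mm. It stands on the end of the flat yellow lever, 122 mm from the hinge axis, and moves in a level circle about it. With the lever shut it lies at x +22, y +80 mm in the block's frame.
- lever (a joint): clamp lever angle (rad): 0 = fully shut (stop), larger = open, up to 1.3; starts open at 0.75 to 1.15 and stays where it is left (about 1 N at the handle moves it). Seen from above it shuts counter-clockwise (towards the block's -x side). The lever is a flat yellow steel fork 8 mm thick, 42 to 50 mm above the bench; shut, its two tines pass either side of the barrel's neck with their underside 2 mm above the flange.
- barrel: loose white barrel that stands in the block's socket, 68 mm long; origin at the centre of its underside (7 mm above the bench when seated), z up along the barrel. 27 mm diameter in the socket, a blue flange 48 mm diameter and 6 mm thick resting on the block (top 40 mm above the bench), then a 22 mm neck whose open mouth is 75 mm above the bench. About 0.2 kg: unclamped, it comes up with the knob.
- mouth (a point): centre of the barrel's open mouth, at the top of its neck, 68 mm above the barrel's origin
- knob (a point): middle of the orange knob on top of the plunger rod: upright cylinder 24 mm diameter, 24 mm tall, its middle 28 mm above the mouth (103 mm above the bench) when the rod is in, with 16 mm of bare 12 mm rod below it. It rises with the rod.
- plunger (a joint): how far the rod is pulled out of the barrel (m): 0 = in (start), stop at 0.062. The spring pulls back with 4.5 N at 0 and 90 N/m more as it comes out. The green band (14 mm tall) is half out at 0.045; green first shows at 0.038, red from 0.052. When the knob is pulled, the clamped barrel rises about 2 mm until its flange meets the lever, so the knob must rise about 47 mm.
- spare: leave alone: a similar barrel with a BLUE knob in an 80 x 80 mm black block without a lever, 115 mm tall, fixed; origin at the centre of its underside
- bottle: leave alone: white bottle with blue cap, 64 mm diameter, 130 mm tall, loose; origin at the centre of its underside
- jar: leave alone: amber jar with white lid, 66 mm diameter, 85 mm tall, loose; origin at the centre of its underside
- vial: leave alone: clear sample vial with green cap, 32 mm diameter, 76 mm tall, loose; origin at the centre of its underside
- cap: leave alone: loose blue screw cap, 34 mm diameter, 14 mm tall; origin at the centre of its underside
- beaker: leave alone: glass beaker, 68 mm diameter, 75 mm tall, loose; origin at the centre of its underside
- scoop: leave alone: spatula with black handle, 190 mm long, lying on the bench, loose; origin under its middle, handle to its -x

How it is judged:
On the way, in this order (a step that is already met when the one before it is completed fails the run):
1. the clamp lever is shut over the seated barrel (value of joint lever below 0.12 rad and z of barrel in the frame of block below 0.013 m), for 0.2 s.
2. the rod is pulled out so that the barrel's mouth lies within the green band (value of joint plunger between 0.038 and 0.052 m and contact force between the fingers and barrel above 2 N), for 0.2 s.
At the end, for the whole second after the job is handed in: The fingers hold the knob (over 2 N) with the rod 38 to 52 mm out (green showing at the mouth, no red), the lever within 0.12 rad of shut, the barrel within 6 mm of its seat in height and upright within 0.15 rad (all of step 1 and all of step 2 and angle between barrel's own z axis and vertical below 0.15 rad); the arm keeps its last pose, push and grip.
It fails at once if the barrel is lifted out of its socket (over 15 mm) (z of barrel in the frame of block above 0.022 m).
It fails at once if a bystander is pushed over 30 mm (distance of any of bottle, jar, vial, cap, beaker, scoop from where it was at the start of the episode above 0.03 m).
It fails at once if a bystander is knocked over (angle between any of bottle, jar, vial, beaker's own z axis and vertical above 0.6 rad).
It fails at once if the spare barrel is handled (contact force between the arm and spare above 5 N).
It also fails if it takes over 48 s, if anything falls off the work surface, if the arm or the gripper's body presses on something with over 40 N, if the wrist force passes 120 N, or if a joint passes its speed limit or range.

## Working session

There is one attempt and no reset: what is moved stays moved. The work goes in short steps, Python scripts to look and compute and a tool call to move; the robot and the scene stay as the last step left them, time stands still between calls to the robot, and variables do not carry over. Pictures are saved under pics/ and viewed, at most 10 in all, crops included, and the job is handed in when it is done.

Besides the shell and the picture viewer there is one more tool, called after ">>>" as name(argument=value, ...) on one line, values as JSON. drive_tool: Moves the arm, as the interface text tells. Its arguments: {"type":"object","properties":{"series":{"type":"array"},"grip_force":{"type":"number"}},"required":["series"]}

```bash
mkdir -p pics; python3 - <<'E'
from bench import telemetry,camera,get_calibration,r
import cv2
for n in("top","side"):
    c=get_calibration(n);print(n,c)
    cv2.imwrite(f"pics/{n}0.png",camera(n)[:,:,::-1])
s=telemetry.read_state();print(s['ee_pos'],s['eef_rot'],s['time'],r.tips_ahead)
E
```

```text
top {'fovy': 44.1827298307722, 'cx': 255.60442396947425, 'cy': 196.28130440112756, 'xyz': array([ 0.20718585, -0.01520266,  1.39020527]), 'rotation': array([-0.07532253,  0.07639587,  0.70532151, -0.70072231])}
side {'fovy': 49.37924161326142, 'cx': 255.4105142637721, 'cy': 189.24106757949082, 'xyz': array([-0.08864886, -0.94997166,  0.7313859 ]), 'rotation': array([ 0.4711908 , -0.14364022, -0.24593608,  0.8347827 ])}
[0.19104253 0.59472794 0.24383244] [ 1.54787081e-01  9.87947639e-01 -6.44718357e-04 -8.41646380e-05] 0.1 0.022
```

View pics/top0.png

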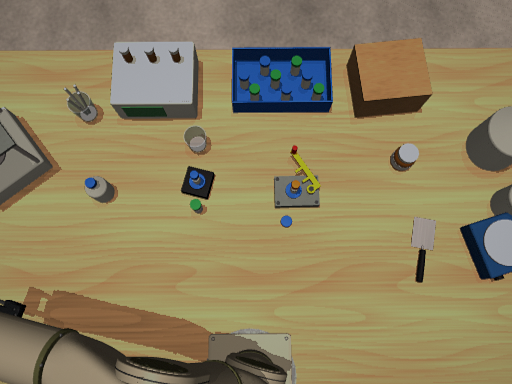

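View pics/side0.png

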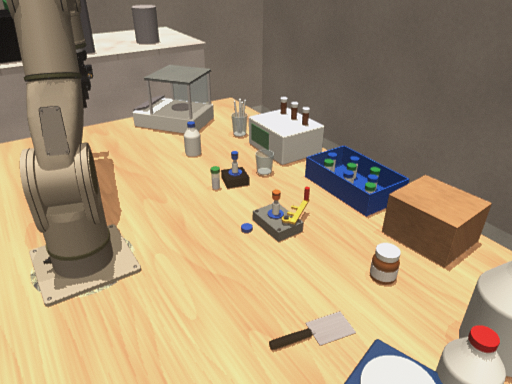

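The top view shows the block at about (297,190), with the orange knob at (295,184), the red handle at (294,149) and the hinge at (312,188). The blue cap is at (286,221), and the spare at (198,182) is well to the left. The side view shows the same block at (277,220), with the knob at (276,195) and the handle at (307,193). Next I'll measure with colour masks.

```bash
cat > h.py <<'E'
import numpy as np,cv2
from scipy.spatial.transform import Rotation as R
from bench import telemetry,camera,get_calibration,r
def ray(n,u,v):
    c=get_calibration(n);f=192/np.tan(np.radians(c['fovy']/2))
    d=np.array([(u-c['cx'])/f,-(v-c['cy'])/f,-1.])
    return c['xyz'],R.from_quat(c['rotation']).apply(d)
def onplane(n,uv,z):
    o,d=ray(n,*uv);return o+d*(z-o[2])/d[2]
def tri(a,b):
    (o,d),(p,e)=ray("top",*a),ray("side",*b)
    s,t=np.linalg.lstsq(np.c_[d,-e],p-o,rcond=None)[0]
    return (o+s*d+p+t*e)/2,np.linalg.norm(o+s*d-p-t*e)
def blob(im,lo,hi,roi,smin=120,vmin=60):
    x0,y0,x1,y1=roi;h=cv2.cvtColor(im,cv2.COLOR_RGB2HSV)
    m=cv2.inRange(h,(max(lo,0),smin,vmin),(hi,255,255))
    if lo<0:m|=cv2.inRange(h,(180+lo,smin,vmin),(180,255,255))
    k=np.zeros_like(m);k[y0:y1,x0:x1]=m[y0:y1,x0:x1]
    n,l,st,ce=cv2.connectedComponentsWithStats(k)
    if n<2:return None
    i=1+st[1:,4].argmax();return ce[i],st[i]
def tool():
    s=telemetry.read_state();return np.array(s['ee_pos']),R.from_quat(s['eef_rot'])
E
python3 - <<'E'
from h import *
T,S=camera("top"),camera("side")
rt,rs=(268,135,330,215),(240,175,325,245)
np.set_printoptions(precision=4,suppress=True)
for nm,lo,hi,sm,z in(("knob",6,14,170,.115),("red",-6,4,170,.092),("yellow",24,34,170,.05)):
    a=blob(T,lo,hi,rt,sm);b=blob(S,lo,hi,rs,sm)
    print(nm,a,b)
    if a and b:print(tri(a[0],b[0]),onplane("top",a[0],z),onplane("side",b[0],z))
x0,y0,x1,y1=rt
h=cv2.cvtColor(T,cv2.COLOR_RGB2HSV)
m=cv2.inRange(h,(0,0,40),(180,70,140));k=np.zeros_like(m);k[165:215,265:330]=m[165:215,265:330]
p=np.argwhere(k)[:,::-1].astype(np.float32);rc=cv2.minAreaRect(p);print(rc,len(p))
P=[onplane("top",c,.034) for c in cv2.boxPoints(rc)];print(np.array(P),np.mean(P,0))
cv2.imwrite("pics/z.png",np.hstack([cv2.resize(T[y0:y1,x0:x1],None,fx=6,fy=6,interpolation=2)[:420],cv2.resize(S[y0:y1,x0:x1] if 0 else S[175:245,240:325],None,fx=5,fy=6,interpolation=2)])[:,:,::-1])
E
```

```text
knob (array([292. , 147.5]), array([292, 147,   1,   2,   2], dtype=int32)) (array([275.9245, 194.1132]), array([273, 190,   7,  10,  53], dtype=int32))
(array([ 0.5926, -0.1052,  0.0844]), np.float64(0.0899225587555357)) [ 0.6259 -0.1218  0.115 ] [ 0.5104 -0.1457  0.115 ]
red (array([294.5   , 147.7778]), array([293, 146,   4,   5,  18], dtype=int32)) (array([306.3043, 192.5435]), array([305, 187,   4,  13,  46], dtype=int32))
(array([ 0.6374, -0.1317,  0.072 ]), np.float64(0.0036395944618906645)) [ 0.6326 -0.1308  0.092 ] [ 0.6134 -0.1563  0.092 ]
yellow (array([306.5695, 173.3179]), array([292, 153,  29,  40, 302], dtype=int32)) None
((296.46978759765625, 190.9437255859375), (31.101593017578125, 44.63892364501953), 88.36341857910156) 979
[[ 0.5643 -0.0723  0.034 ]
 [ 0.5674 -0.2047  0.034 ]
 [ 0.4735 -0.204   0.034 ]
 [ 0.4705 -0.0735  0.034 ]] [ 0.5189 -0.1386  0.034 ]
```

View pics/z.png

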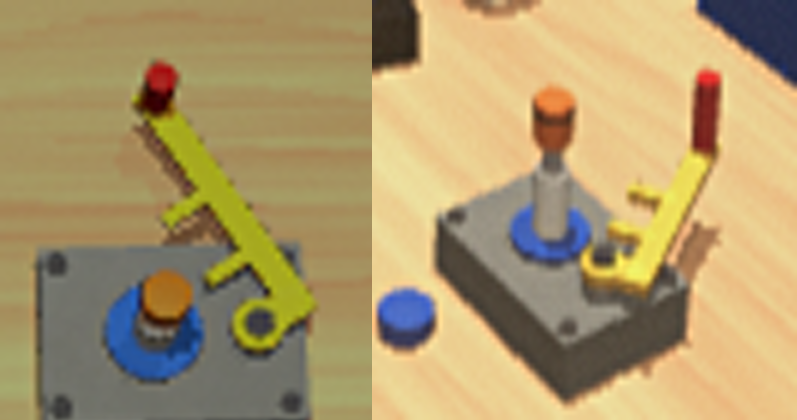

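The block centre is at about (0.519, -0.139), with yaw about 0.02. The handle is at (0.637, -0.132, 0.072), 0.126 m from the hinge against the 0.122 expected, so the lever is about 1.0 rad open. Next I go above the handle, with the closing line at about 150° in world.

>>> drive_tool(series=[0,0,20.4,-16.2,-13.9,1.0,1,0,0,20.4,-16.2,-13.9,1.0,1,0,0,20.4,-16.2,-13.9,1.0,1,0,0,20.4,-16.2,-13.9,1.0,1,0,0,20.4,-16.2,-13.9,1.0,1,0,0,20.4,-16.2,-13.9,1.0,1,0,0,20.4,-16.2,-13.9,1.0,1,0,0,20.4,-16.2,-13.9,1.0,1,0,0,20.4,-16.2,-13.9,1.0,1,0,0,20.4,-16.2,-13.9,1.0,1], grip_force=20)

```text
time: 1.03
ee_pos: [0.4096, 0.2385, 0.2251]
eef_rot: [0.706, 0.708, 0.0, -0.0]
ft_force: [1.6, 0.8, 0.4]
width: 0.0869
grip_force: 0.0
```

```bash
cat >> h.py <<'E'
np.set_printoptions(precision=4,suppress=True)
def go(p,ydeg):
    """units for a move to p (world), tool down, closing line at ydeg"""
    t,q=tool();y=np.radians(ydeg)
    Q=R.from_matrix(np.c_[[-np.sin(y-np.pi)*-1*-1,np.cos(y-np.pi),0],[np.cos(y),np.sin(y),0],[0,0,-1]]) if 0 else R.from_matrix(np.c_[np.cross([np.cos(y),np.sin(y),0],[0,0,-1]),[np.cos(y),np.sin(y),0],[0,0,-1]])
    print("at",t,"ydeg",np.degrees(np.arctan2(*q.as_matrix()[1::-1,1])),"z",q.as_matrix()[:,2],"units",(q.inv()*Q).as_rotvec(True)/5,q.inv().apply(np.array(p)-t)/.04)
E
sed -i 's/    Q=.* if 0 else /    Q=/' h.py
python3 - <<'E'
from h import *
go([.6374,-.132,.2],-30);s=telemetry.read_state();print(s['time'],s['ft_force'])
print("knob",onplane("top",(295.8,183.3),.115),"flange",onplane("top",(293.5,189.5),.04),"hinge",onplane("top",(311.3,188.7),.05))
print(tri((295.8,183.3),(275.9,190.8)))
E
```

```text
at [0.4096 0.2385 0.2251] ydeg 0.22377008566201548 z [ 0.0002  0.0006 -1.    ] units [ 0.0002 -0.0074  6.0448] [-9.2846  5.6597  0.6229]
1.0333 [1.6069 0.7759 0.4144]
knob [ 0.5218 -0.1299  0.115 ] flange [ 0.5216 -0.1295  0.04  ] hinge [ 0.5213 -0.1805  0.05  ]
(array([ 0.5218, -0.1299,  0.1142]), np.float64(0.0003960019906182003))
```

>>> drive_tool(series=[0,0,6,-9.3,5.7,0.6,1,0,0,6,-9.3,5.7,0.6,1,0,0,6,-9.3,5.7,0.6,1,0,0,6,-9.3,5.7,0.6,1,0,0,6,-9.3,5.7,0.6,1,0,0,6,-9.3,5.7,0.6,1,0,0,6,-9.3,5.7,0.6,1,0,0,6,-9.3,5.7,0.6,1,0,0,6,-9.3,5.7,0.6,1,0,0,6,-9.3,5.7,0.6,1])

```text
time: 1.87
ee_pos: [0.6307, -0.1136, 0.2018]
eef_rot: [0.863, 0.505, 0.0, -0.0]
ft_force: [-0.3, 0.7, -0.2]
width: 0.0869
grip_force: 0.0
```

```bash
python3 - <<'E'
from h import *
S=camera("side");b=blob(S,-6,4,(285,170,330,225),170);print(b)
go([.636,-.132,.082],-30);s=telemetry.read_state();print(s['time'],s['ft_force'])
im=cv2.resize(S[110:250,210:380],None,fx=4,fy=4,interpolation=2)
cv2.imwrite("pics/s1.png",im[:,:,::-1])
E
```

```text
(array([306.2955, 192.7955]), array([305, 187,   4,  13,  44], dtype=int32))
at [ 0.6318 -0.1223  0.2004] ydeg -29.80318765806264 z [-0.0008 -0.0053 -1.    ] units [0.0225 0.0572 0.0393] [-0.1424  0.2062  2.9617]
1.9167 [-6.9701 -3.0999  0.3252]
```

View pics/s1.png

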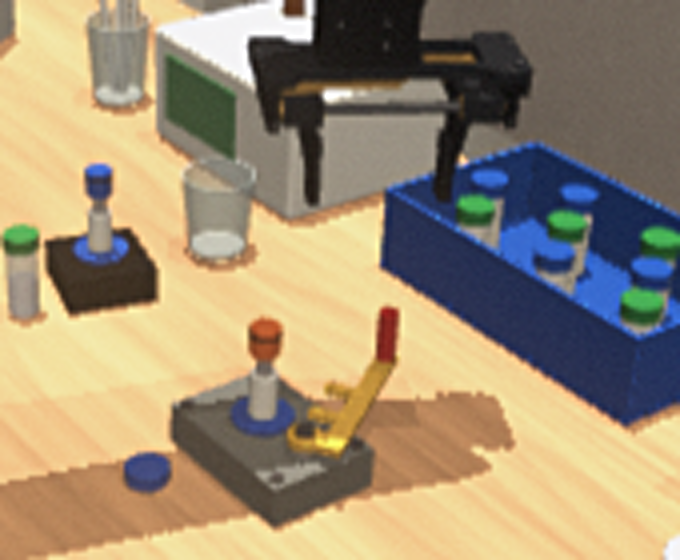

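The crop shows the fingers open at (312,180) and (447,180), above the red handle at (387,335). The knob at (265,340) is clear of them. I'll go down and close.

>>> drive_tool(series=[0,0,0,0,0,0.6,1,0,0,0,0,0,1.2,1,0,0,0,0,0,1.8,1,0,0,0,0,0,2.4,1,0,0,0,0,0,2.8,1,0,0,0,0,0,3.0,1,0,0,0,0,0,3.0,1,0,0,0,0,0,3.0,0,0,0,0,0,0,3.0,-0.5,0,0,0,0,0,3.0,-0.9])

```text
time: 2.75
ee_pos: [0.6307, -0.1122, 0.0836]
eef_rot: [0.864, 0.504, 0.001, 0.001]
ft_force: [0.8, -0.4, -0.1]
width: 0.0743
grip_force: 0.0
```

>>> drive_tool(series=[0,0,0,0,0,0,-1,0,0,0,0,0,0,-1,0,0,0,0,0,0,-1,0,0,0,0,0,0,-1])

```text
time: 3.08
ee_pos: [0.63, -0.112, 0.0823]
eef_rot: [0.864, 0.504, 0.0, -0.0]
ft_force: [-0.8, -0.2, 1.4]
width: 0.0484
grip_force: 0.0
```

```bash
python3 - <<'E'
from h import *
t,q=tool();s=telemetry.read_state();print(s['time'],s['ft_force'],s['width'],s['grip_force'])
H=np.array([.5208,-.1798]);v=t[:2]-H;a=np.arctan2(v[1],v[0]);rad=np.hypot(*v);print(t,rad,np.degrees(a))
for yaw in (0,.023):
  for th in np.linspace(a,np.arctan2(120,22)+yaw,7)[1:]:
    p=[*(H+.122*np.array([np.cos(th),np.sin(th)])),t[2]];print(np.degrees(th),p,q.inv().apply(p-t)/.04)
E
```

```text
3.0833 [-0.8019 -0.2313  1.3859] 0.04842215473321261 0.0
[ 0.63   -0.112   0.0823] 0.12850164807400796 31.82287989964198
39.78759028045671 [np.float64(0.6145475019619919), np.float64(-0.1017269196464855), np.float64(0.08233265398078178)] [ 0.035  -0.4629 -0.0001]
47.75230066127144 [np.float64(0.6028251242589112), np.float64(-0.08949009472759818), np.float64(0.08233265398078178)] [ 0.1575 -0.8684 -0.0001]
55.717011042086185 [np.float64(0.5895202523051601), np.float64(-0.07899560067578823), np.float64(0.08233265398078178)] [ 0.2226 -1.287  -0.0001]
63.68172142290092 [np.float64(0.5748895743235599), np.float64(-0.07044590565737335), np.float64(0.08233265398078178)] [ 0.2291 -1.7106 -0.0002]
71.64643180371564 [np.float64(0.5592153570463892), np.float64(-0.06400595722145963), np.float64(0.08233265398078178)] [ 0.1768 -2.131  -0.0003]
79.61114218453038 [np.float64(0.5428000000000001), np.float64(-0.05979999999999999), np.float64(0.08233265398078178)] [ 0.0667 -2.5401 -0.0003]
40.007224101923526 [np.float64(0.6142475337707092), np.float64(-0.10136812872197827), np.float64(0.08233265398078178)] [ 0.0391 -0.4738 -0.0001]
48.19156830420508 [np.float64(0.602130344485734), np.float64(-0.0888638956968584), np.float64(0.08233265398078178)] [ 0.1626 -0.8912 -0.0001]
56.37591250648663 [np.float64(0.588356483187974), np.float64(-0.07821200081076016), np.float64(0.08233265398078178)] [ 0.2253 -1.322  -0.0001]
64.56025670876818 [np.float64(0.5732065188417471), np.float64(-0.06962941961263155), np.float64(0.08233265398078178)] [ 0.2262 -1.7573 -0.0002]
72.74460091104973 [np.float64(0.5569890511718643), np.float64(-0.06329097642122225), np.float64(0.08233265398078178)] [ 0.165  -2.1883 -0.0003]
80.92894511333127 [np.float64(0.5400344245900802), np.float64(-0.059325783211973016), np.float64(0.08233265398078178)] [ 0.0431 -2.6061 -0.0004]
```

The TCP settled 20 mm short of the handle in y. I'll open again, shift over and close.

>>> drive_tool(series=[0,0,0,0,0,0,0.8,0,0,0,0,0,0,0.8,0,0,0,0,0,0,0.8,0,0,0,-0.15,0.2,0,0.8,0,0,0,-0.35,0.4,0,0.8,0,0,0,-0.35,0.4,0,0.8,0,0,0,-0.35,0.4,0,0.8,0,0,0,-0.35,0.4,0,0.8])

```text
time: 3.75
ee_pos: [0.6369, -0.1325, 0.082]
eef_rot: [0.864, 0.504, -0.0, -0.0]
ft_force: [0.4, -0.1, 0.8]
width: 0.0775
grip_force: 0.0
```

```bash
python3 - <<'E'
from h import *
S=camera("side");T=camera("top");b=blob(S,-6,4,(285,170,330,225),170);print(b,blob(T,-6,4,(268,135,330,215),170))
go([.636,-.132,.082],-30);s=telemetry.read_state();print(s['time'],s['ft_force'],s['width'])
im=cv2.resize(S[130:250,230:360],None,fx=5,fy=5,interpolation=2)
cv2.imwrite("pics/s2.png",im[:,:,::-1])
E
```

```text
(array([306.2955, 192.7955]), array([305, 187,   4,  13,  44], dtype=int32)) None
at [ 0.6369 -0.1318  0.082 ] ydeg -29.41129991531115 z [-0.0002  0.0004 -1.    ] units [-0.0042 -0.0028  0.1177] [-0.0161 -0.0178  0.0006]
3.85 [-0.1386  0.9863  0.0992] 0.07791253829573365
```

View pics/s2.png

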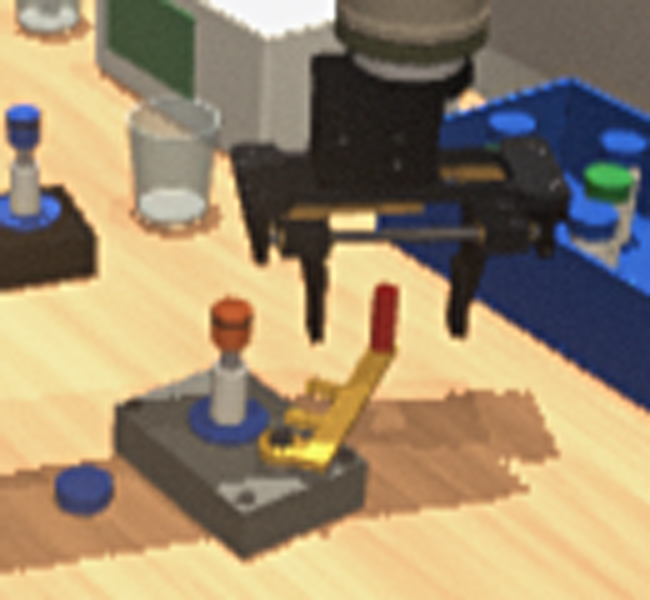

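The handle, at (385,315) in the crop, now stands between the fingers at (315,320) and (458,320). Closing.

>>> drive_tool(series=[0,0,0,0,0,0,-1,0,0,0,0,0,0,-1,0,0,0,0,0,0,-1,0,0,0,0,0,0,-1,0,0,0,0,0,0,-1,0,0,0,0,0,0,-1,0,0,0,0,0,0,-1,0,0,0,0,0,0,-1,0,0,0,0,0,0,-1,0,0,0,0,0,0,-1], grip_force=15)

```text
time: 4.68
ee_pos: [0.637, -0.1321, 0.0822]
eef_rot: [0.864, 0.504, 0.0, -0.0]
ft_force: [-0.1, 1.2, 0.0]
width: 0.0194
grip_force: 0.0
```

```bash
python3 - <<'E'
from h import *
t,q=tool();s=telemetry.read_state();print(s['time'],s['ft_force'],s['width'],s['grip_force'])
H=np.array([.5208,-.1798]);v=t[:2]-H;a=np.arctan2(v[1],v[0]);rad=np.hypot(*v);print(t,rad,np.degrees(a))
for th in np.linspace(a,np.arctan2(120,22)+.015,11)[1:]:
    d=v*.122/rad;c=H+v-d+0*H
    p=[*(H+.122*np.array([np.cos(th),np.sin(th)])),t[2]];print(np.degrees(th),p[:2],q.inv().apply(p-t)/.04)
E
```

```text
4.6833 [-0.0631  1.1999  0.0124] 0.019443666010561304 0.0
[ 0.637  -0.1321  0.0822] 0.12558977356043877 22.302116422601628
28.11896266806413 [np.float64(0.6284004536001511), np.float64(-0.12230093578986045)] [ 0.1087 -0.308   0.    ]
33.93580891352663 [np.float64(0.6220189520699023), np.float64(-0.11169182323780186)] [ 0.2613 -0.5773  0.    ]
39.75265515898912 [np.float64(0.6145950882578339), np.float64(-0.10178409509141652)] [ 0.3858 -0.8606  0.    ]
45.56950140445162 [np.float64(0.6062053138112395), np.float64(-0.09267978206636704)] [ 0.481  -1.1551  0.    ]
51.386347649914114 [np.float64(0.5969360274159112), np.float64(-0.08447264123388491)] [ 0.5459 -1.4578  0.0001]
57.20319389537662 [np.float64(0.5868826850543531), np.float64(-0.07724719050163875)] [ 0.5797 -1.7654  0.0001]
63.020040140839114 [np.float64(0.576148816991102), np.float64(-0.07107783824037754)] [ 0.5822 -2.0749  0.0001]
68.83688638630161 [np.float64(0.5648449616083315), np.float64(-0.06602811701953505)] [ 0.5533 -2.3831  0.0001]
74.65373263176411 [np.float64(0.5530875270712047), np.float64(-0.0621500293428586)] [ 0.4934 -2.6867  0.0001]
80.47057887722661 [np.float64(0.5409975925456466), np.float64(-0.05948351212173768)] [ 0.4029 -2.9827  0.    ]
```

>>> drive_tool(series=[0,0,0,0,0,0,-1,0,0,0,0,0,0,-1,0,0,0,0,0,0,-1,0,0,0,0.1,-0.3,0,-1,0,0,0,0.25,-0.57,0,-1,0,0,0,0.38,-0.86,0,-1,0,0,0,0.47,-1.15,0,-1,0,0,0,0.54,-1.45,0,-1,0,0,0,0.54,-1.45,0,-1])

```text
time: 5.43
ee_pos: [0.5974, -0.0823, 0.0828]
eef_rot: [0.863, 0.505, 0.001, -0.0]
ft_force: [3.7, 3.9, -1.0]
width: 0.0152
grip_force: 15.0
```

```bash
python3 - <<'E'
from h import *
t,q=tool();s=telemetry.read_state();print(s['time'],t,s['ft_force'],s['width'],s['grip_force'])
H=np.array([.5208,-.1798]);print(np.degrees(np.arctan2(*(t[:2]-H)[::-1])),np.hypot(*(t[:2]-H)))
E
```

```text
5.4333 [ 0.5974 -0.0823  0.0828] [ 3.735   3.8841 -0.9526] 0.01522457088476656 14.999510399065912
51.81611452801875 0.12398351154300238
```

>>> drive_tool(series=[0,0,0,0.03,-0.31,0,-1,0,0,0,0.04,-0.62,0,-1,0,0,0,0.01,-0.93,0,-1,0,0,0,-0.05,-1.23,0,-1,0,0,0,-0.14,-1.53,0,-1,0,0,0,-0.18,-1.65,0,-1,0,0,0,-0.18,-1.65,0,-1,0,0,0,-0.18,-1.65,0,-1])

```text
time: 6.1
ee_pos: [0.5418, -0.06, 0.0838]
eef_rot: [0.864, 0.504, 0.005, 0.004]
ft_force: [24.0, -4.2, -17.8]
width: 0.0157
grip_force: 15.1
```

```bash
python3 - <<'E'
from h import *
t,q=tool();s=telemetry.read_state();print(s['time'],t,s['ft_force'],s['width'],s['grip_force'])
H=np.array([.5208,-.1798]);print(np.degrees(np.arctan2(*(t[:2]-H)[::-1])),np.hypot(*(t[:2]-H)))
E
```

```text
6.1 [ 0.5418 -0.06    0.0838] [ 23.9959  -4.2059 -17.8398] 0.0156864492058271 15.116419913247228
80.07001055115335 0.12157888339066267
```

The lever is at its stop: 80°, 24 N reaction. I'll ease off, release and rise.

>>> drive_tool(series=[0,0,0,0.04,0.12,0,-1,0,0,0,0.04,0.12,0,0.1,0,0,0,0.04,0.12,0,0.1,0,0,0,0.04,0.12,0,0.1,0,0,0,0.04,0.12,0,0.1,0,0,0,0.04,0.12,-0.5,0.1,0,0,0,0.04,0.12,-1.1,0.1,0,0,0,0.04,0.12,-1.8,0.1,0,0,0,0.04,0.12,-2.3,0.1,0,0,0,0.04,0.12,-2.3,0.1])

```text
time: 6.93
ee_pos: [0.5427, -0.06, 0.178]
eef_rot: [0.864, 0.504, 0.003, 0.001]
ft_force: [-0.7, -0.6, 0.5]
width: 0.0474
grip_force: 0.0
```

```bash
python3 - <<'E'
from h import *
go([.522,-.130,.173],-24);s=telemetry.read_state();print(s['time'],s['ft_force'],s['width'])
S=camera("side");print(blob(S,6,14,(240,175,325,245),170))
cv2.imwrite("pics/s3.png",cv2.resize(S[100:250,210:360],None,fx=4,fy=4,interpolation=2)[:,:,::-1])
E
```

```text
at [ 0.5427 -0.06    0.178 ] ydeg -29.4498585189841 z [ 0.0054  0.0009 -1.    ] units [ 0.0503 -0.0372 -1.0899] [-1.7788  0.4097  0.1215]
6.9333 [-0.675  -0.5801  0.5371] 0.04738734718905592
(array([275.8136, 194.3898]), array([273, 190,   7,  10,  59], dtype=int32))
```

View pics/s3.png

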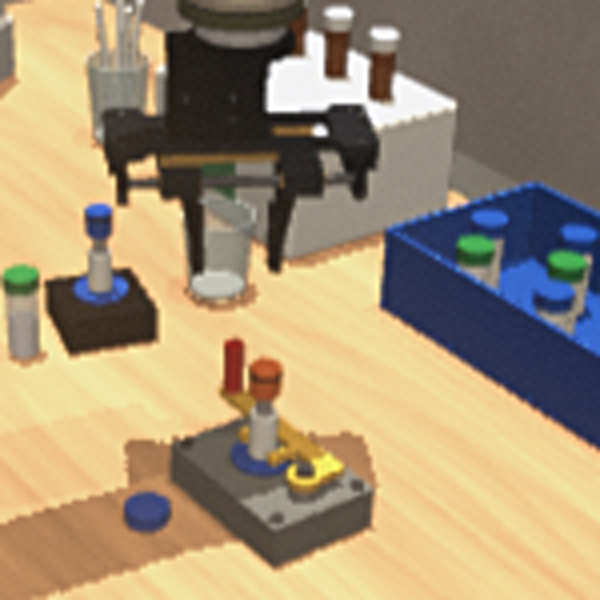

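The lever lies shut across the barrel, with the handle at (233,365) and the knob at (265,380) in the crop. Going above the knob.

>>> drive_tool(series=[0,0,-1,-0.9,0.2,0,0.6,0,0,-1,-1.78,0.41,0,0.6,0,0,-1,-1.78,0.41,0,0.6,0,0,-1,-1.78,0.41,0,0.6,0,0,-1,-1.78,0.41,0,0.6,0,0,-1,-1.78,0.41,0,0.6])

```text
time: 7.48
ee_pos: [0.5203, -0.1285, 0.1734]
eef_rot: [0.84, 0.542, -0.0, -0.0]
ft_force: [-0.9, -0.5, 0.5]
width: 0.0685
grip_force: 0.0
```

```bash
python3 - <<'E'
from h import *
go([.522,-.130,.106],-24);s=telemetry.read_state();print(s['time'],s['ft_force'],s['width'])
E
```

```text
at [ 0.5203 -0.1285  0.1734] ydeg -24.356391317300286 z [-0.0011  0.0004 -1.    ] units [-0.0136  0.0005 -0.0713] [-0.0152  0.0565  1.6855]
7.4833 [-0.9121 -0.5026  0.5172] 0.06851985539955414
```

>>> drive_tool(series=[0,0,0,-0.02,0.05,0.5,0.6,0,0,0,-0.02,0.05,1.0,0.6,0,0,0,-0.02,0.05,1.5,0.6,0,0,0,-0.02,0.05,1.68,0.6,0,0,0,-0.02,0.05,1.68,0.3,0,0,0,-0.02,0.05,1.68,-1,0,0,0,-0.02,0.05,1.68,-1,0,0,0,-0.02,0.05,1.68,-1,0,0,0,-0.02,0.05,1.68,-1,0,0,0,-0.02,0.05,1.68,-1], grip_force=40)

```text
time: 8.32
ee_pos: [0.5222, -0.1312, 0.1076]
eef_rot: [0.841, 0.542, 0.001, 0.0]
ft_force: [0.6, 0.0, -0.6]
width: 0.0372
grip_force: 0.0
```

>>> drive_tool(series=[0,0,0,0,0,0,-1,0,0,0,0,0,0,-1,0,0,0,0,0,0,-1,0,0,0,0,0,0,-1])

```text
time: 8.65
ee_pos: [0.5218, -0.1312, 0.1071]
eef_rot: [0.841, 0.542, 0.0, -0.0]
ft_force: [-1.4, 0.9, 3.4]
width: 0.0227
grip_force: 40.0
```

```bash
python3 - <<'E'
from h import *
s=telemetry.read_state();print(s['time'],s['ee_pos'],s['ft_force'],s['torque'],s['width'],s['grip_force'])
E
```

```text
8.65 [ 0.5218 -0.1312  0.1071] [-1.3873  0.8643  3.3547] [0.0232 0.3804 0.02  ] 0.022694850124987766 39.99490136280656
```

The knob is gripped. Pulling up 47 mm.

>>> drive_tool(series=[0,0,0,0,0,-0.1,-1,0,0,0,0,0,-0.25,-1,0,0,0,0,0,-0.45,-1,0,0,0,0,0,-0.65,-1,0,0,0,0,0,-0.85,-1,0,0,0,0,0,-1.0,-1,0,0,0,0,0,-1.12,-1,0,0,0,0,0,-1.18,-1,0,0,0,0,0,-1.18,-1,0,0,0,0,0,-1.18,-1])

```text
time: 9.48
ee_pos: [0.5216, -0.1312, 0.1539]
eef_rot: [0.841, 0.542, -0.0, -0.0]
ft_force: [-0.3, 0.5, -8.9]
width: 0.0231
grip_force: 40.0
```

```bash
python3 - <<'E'
from h import *
S=camera("side")
s=telemetry.read_state();print(s['time'],s['ee_pos'],s['ft_force'],s['torque'],s['width'],s['grip_force'])
cv2.imwrite("pics/s4.png",cv2.resize(S[150:240,240:330],None,fx=6,fy=6,interpolation=2)[:,:,::-1])
E
```

```text
9.5333 [ 0.5216 -0.1312  0.1538] [-0.919   1.1914 -8.2945] [ 0.0746  0.1768 -0.0311] 0.022996632828552632 40.01359049230814
```

View pics/s4.png

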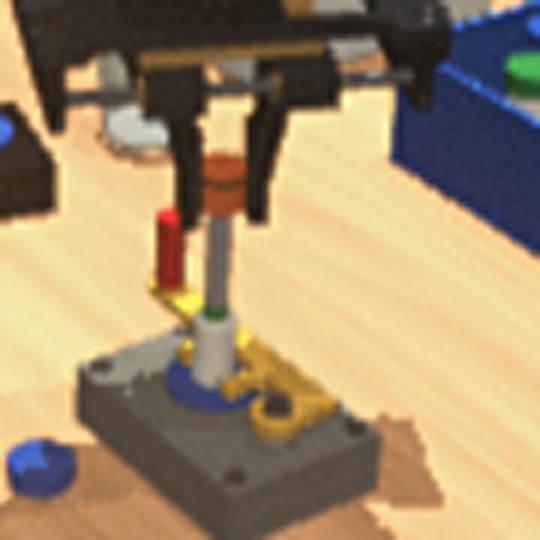

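Green shows at the mouth, around (215,314) in the crop, with no red below it. The lever is shut, and the 8.5 N pull matches 45 mm of extension. I'll hold briefly to check for slip, then measure how far the knob has risen.

>>> drive_tool(series=[0,0,0,0,0,0,-1,0,0,0,0,0,0,-1,0,0,0,0,0,0,-1,0,0,0,0,0,0,-1,0,0,0,0,0,0,-1,0,0,0,0,0,0,-1])

```text
time: 10.03
ee_pos: [0.5217, -0.1312, 0.154]
eef_rot: [0.841, 0.542, -0.0, -0.0]
ft_force: [-1.2, 0.7, -8.8]
width: 0.0228
grip_force: 40.0
```

```bash
python3 - <<'E'
from h import *
S=camera("side");F=[]
for i in range(4):
    camera("top");F.append(telemetry.read_state()['ft_force'][2])
h=cv2.cvtColor(S,cv2.COLOR_RGB2HSV)
print(F,telemetry.read_state()['ee_pos'])
b=blob(S,4,14,(265,165,290,200),150);print(b)
def zat(u,v):
    o,d=ray("side",u,v);t=np.dot(np.array([.522,-.130])-o[:2],d[:2])/np.dot(d[:2],d[:2]);return o[2]+t*d[2]
print("knob z (was)",zat(*b[0]),zat(275.8,194.3))
for v in range(196,212):print(v,round(zat(275.8,v),4),S[v,275],h[v,275])
E
```

```text
[np.float64(-9.853736300444885), np.float64(-9.17257825049019), np.float64(-8.957488204752343), np.float64(-8.997391178158015)] [ 0.5217 -0.1312  0.1541]
(array([276.6184, 180.0132]), array([273, 175,   8,  11,  76], dtype=int32))
knob z (was) 0.14959904044681915 0.10235686843810354
196 0.0966 [108  95  87] [ 11  50 108]
197 0.0932 [109  96  91] [  8  42 109]
198 0.0898 [106  93  87] [  9  46 106]
199 0.0864 [109  98  95] [  6  33 109]
200 0.083 [104  95  90] [ 11  34 104]
201 0.0796 [81 90 66] [41 68 90]
202 0.0761 [61 91 49] [ 51 118  91]
203 0.0727 [121 131 100] [ 40  60 131]
204 0.0692 [185 172 155] [ 17  41 185]
205 0.0658 [172 160 143] [ 18  43 172]
206 0.0623 [170 159 141] [ 19  44 170]
207 0.0588 [172 160 143] [ 18  43 172]
208 0.0553 [170 159 141] [ 19  44 170]
209 0.0518 [170 158 140] [ 18  45 170]
210 0.0483 [171 159 141] [ 18  45 171]
211 0.0447 [171 159 141] [ 18  45 171]
```

The knob rose 47 mm, the pull is steady at about 9 N and green is showing, so I'll hand the job in.

```bash
python3 -c "
from bench import r
print(r.close_job())"
```

```text
the job is handed in; nothing more can be done
None
```

The job is handed in with the lever shut, the knob gripped and held about 45 mm out (green band showing, no red), and none of the bench items touched; the hand-in call gave no verdict.

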